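Prime the sewing machine's oil pump and hold the oil tank's flap open

TASK

Prime the sewing machine's oil pump by pressing its plunger right down to the stop for a moment while the tank's flap is still shut, then let the plunger come back up. Then lift the oil tank's sprung flap and hold it open with the gripper at 60 degrees from shut, so that the level can be checked; it springs shut by itself, so finish still holding it there. Leave the thread cones, the tin and the screwdriver where they are.

Things in the scene. Friction and masses are not known exactly. Their poses are not given: they have to be found in the camera images.
- tank: Fixed cream sheet-metal oil tank, 180 x 180 mm and 110 mm tall, open-topped under its flap. Origin at the centre of its underside, z up; its x axis points from the front (sight glass) to the hinge side, its y axis is parallel to the hinge. It may stand left or right of the pump.
- flap (a joint): Opening angle of the tank's flap in rad: 0 shut (level), 1.047 = 60 degrees, limit 1.6. It turns about the tank's y axis, its front edge rising. Gravity and a spring always close it: about 2 to 4 N at the handle are needed to raise or hold it. The flap is a plain aluminium plate 180 x 180 x 5 mm of about 0.35 kg covering the tank's top.
- flap_hinge (a point): Point on the hinge axis at the middle of the tank's far upper rim: in the tank frame 90 mm along +x, 110.5 mm up. Flap underside when shut.
- flap_handle (a point): Centre of the flap's handle: black round crossbar, 40 mm long, 18 mm diameter, parallel to the hinge, on a 10 mm stem. With the flap shut: 150 mm in front of the hinge axis (tank -x), 40 mm above it, 35 mm over the flap's top, 30 mm from its free edge. Turns with the flap. Pinched from above on its flat ends (fingers closing parallel to the hinge) it can turn between the pads.
- pump: Fixed hand priming pump: cream block 70 x 70 x 62 mm on a 100 x 100 x 6 mm foot plate, steel collar on top up to 85 mm. Origin at the centre of its underside, z up.
- plunger (a joint): Travel of the pump's plunger in m: 0 up, 0.015 fully down at its stop. Moves straight down; the spring takes about 4 N at the start of the travel and 10 N at the stop, and pushes it back up when released.
- plunger_top (a point): Centre of the top face of the plunger's black mushroom head (40 mm diameter, 14 mm thick), 125 mm above the table when up, 110 mm when at its stop. Moves with the plunger.
- cone_a: Bystander: thread cone, 60 mm diameter at the foot, 122 mm tall, loose. Origin at the centre of its foot.
- cone_b: Bystander: second thread cone of the same size, loose. Origin at the centre of its foot.
- tin: Bystander: open steel tin, 80 mm diameter at the rim, 50 mm tall, loose. Origin at the centre of its foot.
- screwdriver: Bystander: screwdriver 160 mm long lying on the table, loose. Its x axis runs from handle to tip.
Not all that is in view belongs to the job. Leave any pink or purple look-alike of the pump alone.

How it is judged:
By the outcome, as a careful person would: the job done as asked, in the order asked, and still so for the second after the job is handed in, while the arm keeps its last pose, push and grip.
It also fails if it takes over 48 s, if anything falls off the work surface, if the arm or the gripper's body presses on something with over 40 N, if the wrist force passes 120 N, or if a joint passes its speed limit or range.

ROBOT

A 7-joint arm with a two-finger parallel gripper is mounted at the origin on the work surface. World frame = base frame: x ahead of the robot, y to its left, z up, the work surface at z = 0. Lengths are in m, angles in rad, forces in N, time in s.
With the tool pointing down it reaches from about 0.4 to 0.85 m from the base axis. Payload 4.5 kg.
Tool frame: the origin (TCP) lies midway between the tips of the shut fingers; the grasp point (between the pads) lies 19 mm behind it; z points along the fingers, y is the line along which they close (so a half turn about z gives the same grasp; the last joint's range is limited). The gripper opens to 88 mm and grips with 3 to 60 N. Pads are 18 mm wide; open, the fingers measure 123 mm over their backs; the gripper's body (75 mm by 187 mm) begins 45 mm behind the grasp point.
Start: joints at [-1.21, 0.689, -0.195, 1.565, 0.157, 0.902, -0.215], TCP at [0.201, 0.592, 0.239] pointing down, gripper open.
Joint ranges: [-3.01, 3.01], [-0.46, 2.08], [-1.47, 1.51], [0.13, 2.56], [-1, 4.14], [0.04, 2.09], [-2.66, 2.66]. Speed limits (rad/s): [2.57, 2.57, 3.14, 3.14, 3.14, 3.14, 3.14].

INTERFACE

Orientations are given as a unit quaternion [x, y, z, w].
In Python, from plant import r gives the robot as it stands.
- The arm moves only by the tool move_arm, never from a script. Its argument "targets" is a list that holds one entry, the list of rows, each a list of 7 numbers: the opening, from 0 (shut) to 1 (fully open), then the shift along the tool's x, y, z in mm, then the turn, a rotation vector about the tool's x, y, z in degrees. In form: [[[claw, dx, dy, dz, ax, ay, az], ...]]. A call has 1 to 10 rows; each row is the pose to reach, as a shift and turn from the pose commanded when the call began, along the tool's axes at that moment; what a row does not reach only later rows make up. A row lasts 1/8 s, in which the tool goes at most 62.5 mm and 10.7 degrees, less where a joint would pass 70% of its speed; a pose out of reach is approached as far as the arm can. A call with a gripper value outside its range is refused whole. The fingers move at their own pace and stop on an object; "newtons" is the grip in N (left out, the last holds). Time passes only in rows, so rows that repeat a pose let the fingers close. It gives the time, the measured TCP pose, the force, the opening and the grip force at its end, in the units of the state.
- r.get_state(): the state, without advancing time (a new reading comes with each control period).
- r.snapshot(name): name is "scene" or "top"; returns the picture (384x512x3 uint8, red, green, blue); there is no depth.
- r.camera_info(name): a dict with "fx", "fy", "cx", "cy" (pixels), "R" (3x3) and "t" (3): a world point X has camera coordinates R X + t. Camera axes: x right, y down, z forward; pixel columns grow to the right and rows downward; lengths in m; the calibration is good to about 2 mm. A picture is of the moment at which its call begins. camera_info takes no time and is no camera call.
- r.finish_job(): hands the job in; it is judged then, once.
The state is a dict: "clock": time; "q": joint angles; "qd": joint speeds; "joint_torque": joint torques, N m; "tool_pos": TCP position; "eef_rot": TCP orientation; "contact_force": force on the tool from outside, world axes, zero at the start; "moment": the same for the moment, N m; "opening": opening from 0.0 (shut) to 1.0 (fully open); "finger_force": force on a finger pad.
Only numpy, scipy, OpenCV 4.12 (cv2) and the standard library are available. Lean on these libraries where they do the work, as an engineer would, in place of code of your own. Each camera call takes 0.05 s, during which the arm holds its last target. There are 200 camera calls.

## Working session

There is one attempt and no reset: what is moved stays moved. The work goes in short steps, Python scripts to look and compute and a tool call to move; the robot and the scene stay as the last step left them, time stands still between calls to the robot, and variables do not carry over. Pictures are saved under pics/ and viewed, at most 10 in all, crops included, and the job is handed in when it is done.

Besides the shell and the picture viewer there is one more tool, called in YAML: its name, and indented under it one key for each argument. move_arm: Moves the arm, as the interface text tells. Its arguments: {"type":"object","properties":{"targets":{"type":"array","items":{"type":"array","items":{"type":"array","items":{"type":"number"}}}},"newtons":{"type":"number"}},"required":["targets"]}

```bash
ls; mkdir -p pics; python3 - <<'E'
from plant import r
import cv2,numpy as np
for n in("scene","top"):
    cv2.imwrite(f"pics/{n}0.png",r.snapshot(n)[:,:,::-1])
    c=r.camera_info(n);print(n,c["fx"],c["cx"],c["cy"],np.round(c["R"],3).tolist(),np.round(c["t"],3), -np.array(c["R"]).T@c["t"])
s=r.get_state();print(s["clock"],s["tool_pos"],s["eef_rot"],s["opening"])
E
```

```text
pics
scene 390.8974739209521 253.1438015449247 196.74630786609512 [[0.562, 0.827, -0.01], [0.68, -0.468, -0.564], [-0.472, 0.31, -0.825]] [-0.312 -0.338  1.505] [ 1.11495123 -0.36662348  1.04890588]
top 499.9937127790434 253.87002228625798 189.24250732328235 [[-0.004, -1.0, 0.007], [-0.987, 0.003, -0.16], [0.16, -0.008, -0.987]] [-0.007  0.586  1.288] [3.72438354e-01 9.74175463e-04 1.36492190e+00]
0.1 [0.20049117 0.59137033 0.23798893] [ 1.62640777e-01  9.86684995e-01 -8.32088481e-04 -7.06726409e-05] 0.9982107743184215
```

View pics/scene0.png

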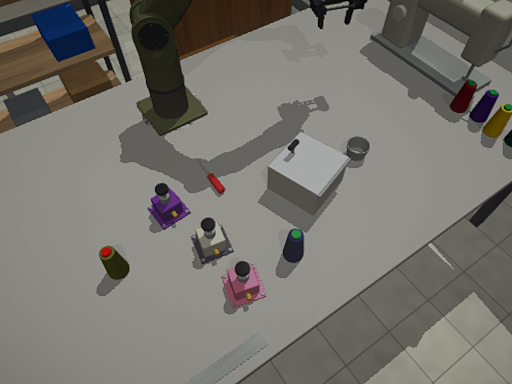

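View pics/top0.png

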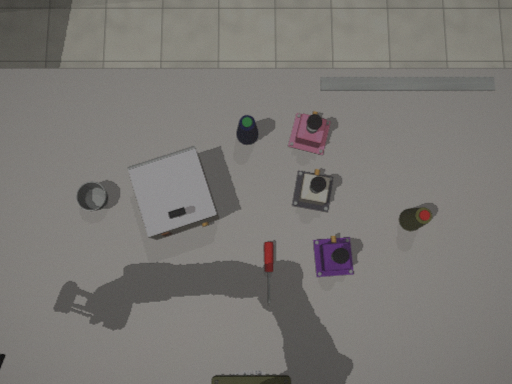

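The top view shows the cream tank at (173,192) with its handle at (177,212), and the cream pump at (313,191) with its head at (318,185). The scene view shows the handle at (293,146) and the head at (208,226). The pink and purple pumps are the look-alikes.

```bash
cat > h.py <<'E'
import numpy as np,cv2
from plant import r
from scipy.spatial.transform import Rotation as Ro
def ray(n,u,v):
    c=r.camera_info(n);R=np.array(c["R"]);d=R.T@[(u-c["cx"])/c["fx"],(v-c["cy"])/c["fy"],1]
    return -R.T@np.array(c["t"]),d
def plane(n,u,v,z):
    o,d=ray(n,u,v);return o+d*(z-o[2])/d[2]
def proj(n,X):
    c=r.camera_info(n);p=np.array(c["R"])@X+c["t"];return c["fx"]*p[0]/p[2]+c["cx"],c["fy"]*p[1]/p[2]+c["cy"]
def tri(a,b):
    (o,d),(p,e)=ray("scene",*a),ray("top",*b)
    s=np.linalg.lstsq(np.c_[d,-e],p-o,rcond=None)[0]
    return (o+s[0]*d+p+s[1]*e)/2,np.linalg.norm(o+s[0]*d-p-s[1]*e)
def blob(im,x0,y0,x1,y1,thr=60):
    m=(im[y0:y1,x0:x1].max(2)<thr).astype(np.uint8)
    n,l,st,ce=cv2.connectedComponentsWithStats(m)
    i=1+np.argmax(st[1:,4]);c=cv2.findContours((l==i).astype(np.uint8),0,2)[0][0]
    return ce[i]+[x0,y0],st[i]+[x0,y0,0,0,0],cv2.minAreaRect(c+np.array([x0,y0],np.int32))
E
python3 - <<'E'
from h import *
T=cv2.imread("pics/top0.png");S=cv2.imread("pics/scene0.png")
ht,hs=blob(T,160,203,198,221),blob(S,284,136,303,156)
pt,ps=blob(T,307,174,330,196,50),blob(S,198,216,218,234,50)
for b in(ht,hs,pt,ps):print(np.round(b[0],1),b[1],b[2])
print("handle",tri(hs[0],ht[0]),"plunger",tri(ps[0],pt[0]))
print("plane handle",plane("top",*ht[0],.15),plane("scene",*hs[0],.15),"pl",plane("top",*pt[0],.12),plane("scene",*ps[0],.12))
# flap top: bright
g=T[130:250,110:230].min(2);print(np.percentile(g,[10,50,80,95]),T[180,165],T[190,120],T[232,178])
big=lambda I,x0,y0,x1,y1:cv2.resize(I[y0:y1,x0:x1],None,fx=5,fy=5,interpolation=cv2.INTER_CUBIC)
a=big(T,120,140,220,245);b=big(S,262,130,322,210)
o=np.zeros((525,800,3),np.uint8);o[:a.shape[0],:500]=a;o[:b.shape[0],500:800]=b
cv2.imwrite("pics/crop.png",o)
E
```

```text
[176.7 212.4] [169 208  17  10 101] ((176.83016967773438, 212.40565490722656), (6.181224346160889, 15.933823585510254), 74.05460357666016)
[292.8 144.9] [288 140  11  11  63] ((292.9878234863281, 144.89024353027344), (5.1537346839904785, 12.65007495880127), 38.65980911254883)
[317.9 183.7] [311 177  15  15 171] ((317.7500305175781, 183.75001525878906), (13.435027122497559, 14.142135620117188), 45.0)
[207.5 224.4] [201 218  14  14 144] ((207.7000274658203, 224.4000244140625), (12.969193458557129, 12.521980285644531), 63.43495178222656)
handle (array([0.51225438, 0.17915027, 0.15111777]), np.float64(0.0016348900204790707)) plunger (array([ 0.58818418, -0.17157718,  0.11785354]), np.float64(0.0012776674536754383))
plane handle [0.51280603 0.18003105 0.15      ] [0.5111985  0.17904421 0.15      ] pl [ 0.58807764 -0.17069906  0.12      ] [ 0.5891098 -0.1725963  0.12     ]
[ 87. 126. 142. 144.] [145 144 145] [114 117 119] [72 74 77]
```

View pics/crop.png

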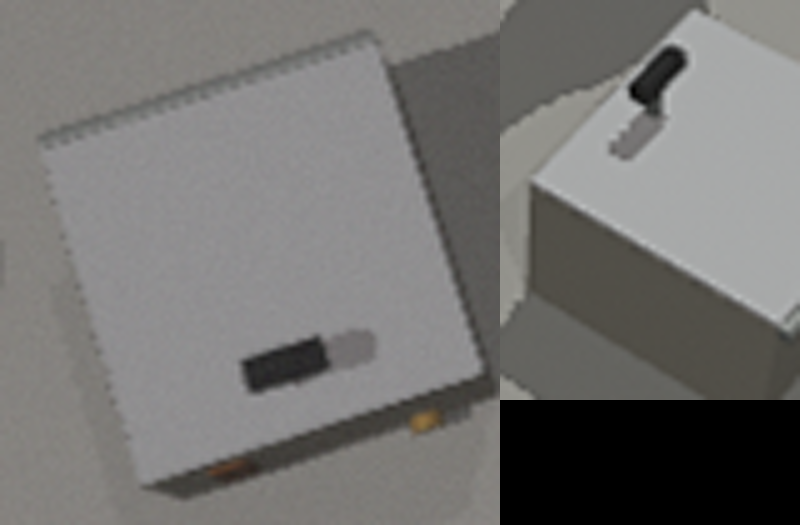

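The crop shows the flap's four corners clearly at about (42,140), (372,35), (485,375) and (145,487). The hinge is on the far side, and the handle is parallel to it.

```bash
cat >> h.py <<'E'
def shift(P,yaw=None):
    "shift (mm) and turn (deg) in tool axes from measured pose to P, tool down with tool y along yaw(+90)"
    s=r.get_state();R=Ro.from_quat(s["eef_rot"]);d=R.inv().apply(np.array(P)-s["tool_pos"])*1000
    out=[np.round(d,1)]
    if yaw is not None:
        for k in(0,np.pi):
            y=yaw+k;Y=np.array([-np.sin(y),np.cos(y),0]);Z=np.array([0,0,-1.])
            G=Ro.from_matrix(np.c_[np.cross(Y,Z),Y,Z]);out.append(np.round((R.inv()*G).as_rotvec(degrees=True),1))
    return out
E
python3 - <<'E'
from h import *
C=[plane("top",x/5+120,y/5+140,.1155)[:2] for x,y in((42,140),(372,35),(485,375),(145,487))]
C=np.array(C);print(np.round(C,4),[np.linalg.norm(C[i]-C[i-1]) for i in range(4)])
ax=(C[0]+C[1]-C[2]-C[3]);yaw=np.arctan2(ax[1],ax[0]);ya=C[0]+C[3]-C[1]-C[2]
print(np.degrees([yaw,np.arctan2(-ya[0],ya[1])]))
u=np.array([np.cos(yaw),np.sin(yaw)]);hin=(C[0]+C[1])/2
print("hinge",hin,"handle from it",hin-.15*u)
s=r.get_state();print(Ro.from_quat(s["eef_rot"]).as_matrix().round(3).tolist(),s["contact_force"])
print(shift([.588,-.172,.150],yaw))
E
```

```text
[[0.6309 0.3103]
 [0.6854 0.1433]
 [0.51   0.084 ]
 [0.4545 0.2528]] [np.float64(0.18550795309281853), np.float64(0.17565025812013793), np.float64(0.1851546390786601), np.float64(0.1776116726394932)]
[18.36649336 18.13182802]
hinge [0.65815    0.22681209] handle from it [0.51579093 0.17954797]
[[-0.947, 0.321, -0.0], [0.321, 0.947, -0.002], [-0.0, -0.002, -1.0]] [ 0.17526063 -0.16384262 -0.19652044]
[array([-612. , -598.5,   89.1]), array([ -0.1,  -0. , -37.1]), array([-0.000e+00,  1.000e-01,  1.429e+02])]
```

move_arm:
  targets:
    - [[0,-612,-598,0,0,0,-37],[0,-612,-598,0,0,0,-37],[0,-612,-598,0,0,0,-37],[0,-612,-598,0,0,0,-37],[0,-612,-598,0,0,0,-37],[0,-612,-598,0,0,0,-37],[0,-612,-598,0,0,0,-37],[0,-612,-598,0,0,0,-37],[0,-612,-598,0,0,0,-37],[0,-612,-598,0,0,0,-37]]

```text
clock: 1.35
tool_pos: [0.4844, 0.0328, 0.2386]
eef_rot: [-0.159, 0.987, 0.0, 0.0]
contact_force: [0.4, 0.8, 0.2]
opening: 0.003
finger_force: 0.0
```

```bash
python3 - <<'E'
from h import *
print(r.get_state()["clock"],shift([.588,-.172,.150],np.radians(18.2)))
E
```

```text
1.35 [array([ -34.2, -227. ,   88.6]), array([0. , 0. , 0.1]), array([  -0. ,    0. , -179.9])]
```

move_arm:
  targets:
    - [[0,-34,-227,40,0,0,0],[0,-34,-227,40,0,0,0],[0,-34,-227,40,0,0,0],[0,-34,-227,40,0,0,0],[0,-34,-227,89,0,0,0],[0,-34,-227,89,0,0,0],[0,-34,-227,89,0,0,0]]

```text
clock: 2.22
tool_pos: [0.5877, -0.1691, 0.1507]
eef_rot: [-0.16, 0.987, 0.0, 0.0]
contact_force: [0.1, 0.0, 0.3]
opening: 0.003
finger_force: 0.0
```

```bash
python3 - <<'E'
from h import *
print(r.get_state()["clock"],shift([.588,-.172,.125]),r.get_state()["contact_force"])
T=r.snapshot("top")[:,:,::-1];S=r.snapshot("scene")[:,:,::-1]
f=lambda I,x,y:cv2.resize(I[y-40:y+40,x-40:x+40],None,fx=5,fy=5)
cv2.imwrite("pics/p1.png",np.hstack([f(T,315,185),f(S,208,222)]))
E
```

```text
2.225 [array([ 0.7, -2.8, 25.7])] [0.12482616 0.00095263 0.3338927 ]
```

View pics/p1.png

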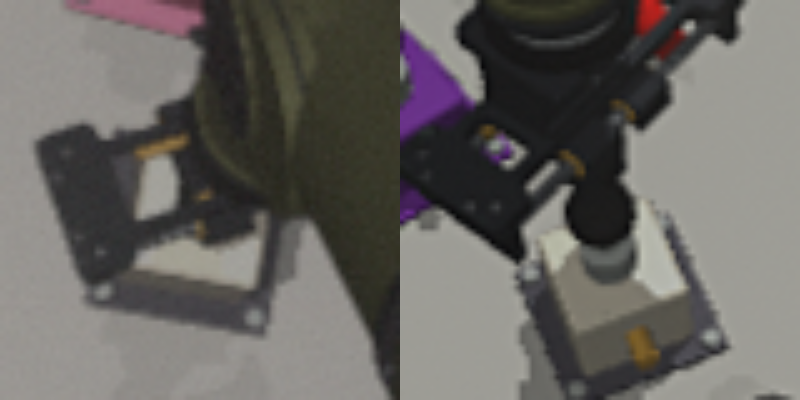

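The fingertips sit centred over the cream pump's black head, at about (600,190) in the right half. I'll press now.

move_arm:
  targets:
    - [[0,0,-2,15,0,0,0],[0,0,-2,25,0,0,0],[0,0,-2,31,0,0,0],[0,0,-2,36,0,0,0],[0,0,-2,40,0,0,0],[0,0,-2,40,0,0,0]]

```text
clock: 3.08
tool_pos: [0.5879, -0.1723, 0.1106]
eef_rot: [-0.159, 0.987, -0.0, -0.0]
contact_force: [-2.8, 0.4, 10.1]
opening: 0.004
finger_force: 4.8
```

move_arm:
  targets:
    - [[0,0,0,1,0,0,0],[0,0,0,2,0,0,0],[0,0,0,2,0,0,0]]

```text
clock: 3.45
tool_pos: [0.588, -0.1723, 0.1104]
eef_rot: [-0.159, 0.987, -0.001, 0.0]
contact_force: [-6.5, -0.0, 21.1]
opening: 0.005
finger_force: 11.1
```

move_arm:
  targets:
    - [[0,0,0,1,0,0,0],[0,0,0,1,0,0,0],[0,0,0,1,0,0,0]]

```text
clock: 3.82
tool_pos: [0.5881, -0.1723, 0.1103]
eef_rot: [-0.159, 0.987, -0.001, 0.0]
contact_force: [-8.4, 0.6, 29.2]
opening: 0.007
finger_force: 14.4
```

move_arm:
  targets:
    - [[0,0,0,-10,0,0,0],[0,0,0,-20,0,0,0],[0,0,0,-60,0,0,0],[0,0,0,-110,0,0,0],[0,0,0,-130,0,0,0]]

```text
clock: 4.45
tool_pos: [0.5891, -0.1718, 0.2392]
eef_rot: [-0.159, 0.987, -0.0, 0.002]
contact_force: [0.6, -0.8, -0.9]
opening: 0.011
finger_force: 0.0
```

```bash
python3 - <<'E'
from h import *
print(shift([.512,.1795,.132],np.radians(18.2)),r.get_state()["q"])
E
```

```text
[array([-36.6, 357.9, 106.8]), array([-0.1,  0.2,  0.1]), array([-3.000e-01, -1.000e-01, -1.799e+02])] [ 0.4709702   0.70038304 -0.47206335  1.59607454  0.37348071  0.93203433
  1.76034431]
```

move_arm:
  targets:
    - [[1,-37,358,20,0,0,0],[1,-37,358,20,0,0,0],[1,-37,358,20,0,0,0],[1,-37,358,20,0,0,0],[1,-37,358,20,0,0,0],[1,-37,358,20,0,0,0],[1,-37,358,20,0,0,0],[1,-37,358,20,0,0,0]]

```text
clock: 5.45
tool_pos: [0.5107, 0.1787, 0.2163]
eef_rot: [-0.159, 0.987, -0.001, -0.0]
contact_force: [0.0, 0.1, 0.8]
opening: 0.892
finger_force: 0.0
```

```bash
python3 - <<'E'
from h import *
T=r.snapshot("top")[:,:,::-1];S=r.snapshot("scene")[:,:,::-1]
f=lambda I,x,y:cv2.resize(I[y-40:y+40,x-40:x+40],None,fx=5,fy=5)
cv2.imwrite("pics/p2.png",np.hstack([f(T,177,205),f(S,293,146)]))
print(shift([.512,.1795,.132],np.radians(18.2)))
E
```

```text
[array([-1.5,  1.7, 84.4]), array([-0.1, -0. , -0.1]), array([-1.000e-01,  1.000e-01,  1.799e+02])]
```

View pics/p2.png

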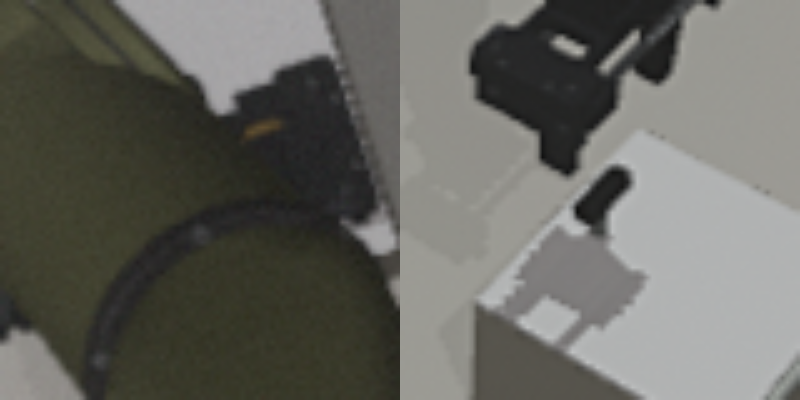

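The gripper is open above the handle, which shows at about (605,195) in the right half. I'll go down and close.

move_arm:
  targets:
    - [[1,-1,2,40,0,0,0],[1,-1,2,70,0,0,0],[1,-1,2,84,0,0,0],[1,-1,2,84,0,0,0]]

```text
clock: 6.05
tool_pos: [0.511, 0.1807, 0.1322]
eef_rot: [-0.158, 0.987, -0.0, -0.001]
contact_force: [-0.1, -1.0, 0.2]
opening: 0.998
finger_force: 0.0
```

move_arm:
  targets:
    - [[0.5,0,0,0,0,0,0],[0.4,0,0,0,0,0,0],[0,0,0,0,0,0,0],[0,0,0,0,0,0,0],[0,0,0,0,0,0,0]]
  newtons: 20

```text
clock: 6.68
tool_pos: [0.5116, 0.1803, 0.1328]
eef_rot: [-0.159, 0.987, -0.001, 0.0]
contact_force: [4.1, -7.3, 1.1]
opening: 0.458
finger_force: 3.7
```

```bash
python3 - <<'E'
from h import *
S=r.snapshot("scene")[:,:,::-1]
cv2.imwrite("pics/p3.png",cv2.resize(S[106:186,253:333],None,fx=6,fy=6))
R=Ro.from_quat(r.get_state()["eef_rot"]);u=np.array([np.cos(np.radians(18.2)),np.sin(np.radians(18.2)),0])
p0=None
for a in range(5,70,5):
    t=np.radians(a);p=lambda t:u*(-.15*np.cos(t)+.04*np.sin(t))+np.array([0,0,.15*np.sin(t)+.04*np.cos(t)])
    print(a,np.round(R.inv().apply(p(t)-p(0))*1000,1))
print(r.get_state()["tool_pos"])
E
```

```text
5 [ -4.1  -0.  -12.9]
10 [ -9.2  -0.1 -25.4]
15 [-15.5  -0.1 -37.5]
20 [-22.7  -0.1 -48.9]
25 [-30.9  -0.1 -59.7]
30 [-40.1  -0.2 -69.7]
35 [-50.1  -0.2 -78.8]
40 [-60.8  -0.2 -87.1]
45 [-72.2  -0.2 -94.4]
50 [ -84.2   -0.3 -100.6]
55 [ -96.7   -0.3 -105.8]
60 [-109.6   -0.3 -109.9]
65 [-122.8   -0.3 -112.9]
[0.51163398 0.18009168 0.1327189 ]
```

View pics/p3.png

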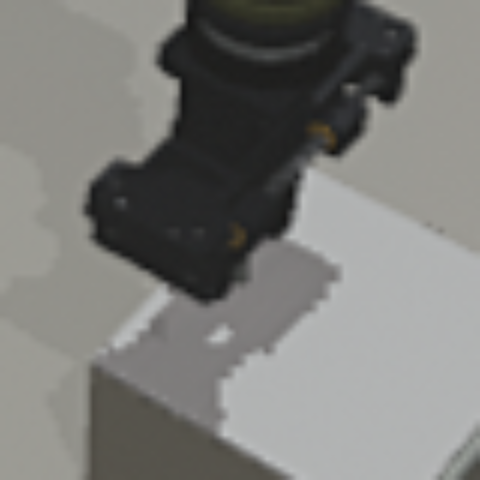

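The gripper has closed on the handle, with an opening of about 40 mm. The sideways force means I'm about 1–2 mm off along the closing axis, so I'll ease that and settle the grip.

move_arm:
  targets:
    - [[0,0,-1,0,0,0,0],[0,0,-1.5,0,0,0,0],[0,0,-1.5,0,0,0,0],[0,0,-1.5,0,0,0,0]]
  newtons: 35

```text
clock: 7.22
tool_pos: [0.5116, 0.1801, 0.1327]
eef_rot: [-0.159, 0.987, -0.0, 0.0]
contact_force: [1.0, -2.2, 0.4]
opening: 0.448
finger_force: 35.0
```

move_arm:
  targets:
    - [[0,-2,0,-6,0,0,0],[0,-4,0,-13,0,0,0],[0,-9,0,-25,0,0,0],[0,-15.5,0,-37.5,0,0,0],[0,-22.7,0,-49,0,0,0],[0,-22.7,0,-49,0,0,0]]

```text
clock: 7.98
tool_pos: [0.5326, 0.187, 0.1824]
eef_rot: [-0.159, 0.987, -0.0, -0.0]
contact_force: [-0.7, -2.9, -4.5]
opening: 0.448
finger_force: 35.0
```

move_arm:
  targets:
    - [[0,-8,0,-11,0,0,0],[0,-17,0,-21,0,0,0],[0,-27,0,-30,0,0,0],[0,-38,0,-38,0,0,0],[0,-49.5,0,-45.5,0,0,0],[0,-61.5,0,-52,0,0,0],[0,-74,0,-57,0,0,0],[0,-87,0,-61,0,0,0],[0,-87,0,-61,0,0,0]]

```text
clock: 9.1
tool_pos: [0.6147, 0.2141, 0.2434]
eef_rot: [-0.159, 0.987, -0.001, -0.001]
contact_force: [-4.5, -5.8, 5.0]
opening: 0.444
finger_force: 35.0
```

```bash
python3 - <<'E'
from h import *
s=r.get_state();R=Ro.from_quat(s["eef_rot"]);print(np.round(R.as_matrix(),3).tolist())
print("shift since grasp",R.inv().apply(np.array(s["tool_pos"])-[.5116,.1801,.1327])*1000)
T=r.snapshot("top")[:,:,::-1];S=r.snapshot("scene")[:,:,::-1]
f=lambda I,x,y:cv2.resize(I[y-50:y+50,x-50:x+50],None,fx=4,fy=4)
cv2.imwrite("pics/p4.png",np.hstack([f(T,177,195),f(S,310,165)]))
E
```

```text
[[-0.95, -0.314, -0.002], [-0.314, 0.95, -0.002], [0.003, -0.001, -1.0]]
shift since grasp [-108.27806194   -0.14326524 -110.95617566]
```

View pics/p4.png

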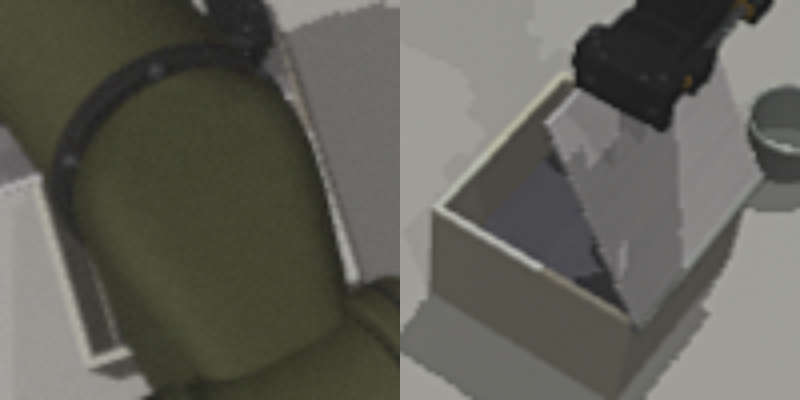

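The flap stands open on the handle, held by the gripper. Its visible free corner is at about scene pixel (297,145.5) and its hinge corner at about (320,196). I'll check the angle against the image.

```bash
python3 - <<'E'
from h import *
y=np.radians(18.2);u=np.array([np.cos(y),np.sin(y),0]);v=np.array([-u[1],u[0],0]);z=np.array([0,0,1])
s=r.get_state();R=Ro.from_quat(s["eef_rot"]).as_matrix()
h0=np.array([.5116,.1801,.1515]);H=h0+.15*u;H[2]=.1105   # hinge from the grasp
print("hinge",H)
for w in(-.09,.09):
  print("hinge corner",np.round(proj("scene",H+w*v),1))
  for a in(50,55,60,65,70):
    t=np.radians(a);print(w,a,np.round(proj("scene",H+w*v+.18*(-u*np.cos(t)+z*np.sin(t))+.0025*(u*np.sin(t)+z*np.cos(t))),1))
g=s["tool_pos"]-.019*R[:,2]-H;print("angle by grasp point",np.degrees(np.arctan2(g[2],-g@u))-14.93,np.hypot(g[2],g@u),s["contact_force"])
E
```

```text
hinge [0.65409581 0.22695024 0.1105    ]
hinge corner [317.4 195.9]
-0.09 50 [288.2 145.9]
-0.09 55 [292.3 145.7]
-0.09 60 [296.7 145.9]
-0.09 65 [301.4 146.5]
-0.09 70 [306.3 147.5]
hinge corner [348.5 157.9]
0.09 50 [323.4 108.9]
0.09 55 [327.6 108.3]
0.09 60 [332.1 108.1]
0.09 65 [336.7 108.3]
0.09 70 [341.6 108.9]
angle by grasp point 59.62294394222213 0.15742323741636446 [-3.53292894 -5.04152333  4.03609248]
```

move_arm:
  targets:
    - [[0,-2,0,-0.5,0,0,0],[0,-2,0,-0.5,0,0,0],[0,-2,0,-0.5,0,0,0],[0,-2,0,-0.5,0,0,0]]

```text
clock: 9.7
tool_pos: [0.6156, 0.2144, 0.2437]
eef_rot: [-0.159, 0.987, -0.001, -0.002]
contact_force: [-4.8, -5.3, 4.2]
opening: 0.45
finger_force: 35.0
```

```bash
python3 - <<'E'
from h import *
S=r.snapshot("scene")[:,:,::-1];cv2.imwrite("pics/fin.png",cv2.resize(S,(800,600),interpolation=cv2.INTER_CUBIC))
cv2.imwrite("pics/c5.png",cv2.resize(S[130:205,270:350],None,fx=8,fy=8,interpolation=cv2.INTER_CUBIC))
E
```

```text
(no output)
```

View pics/c5.png

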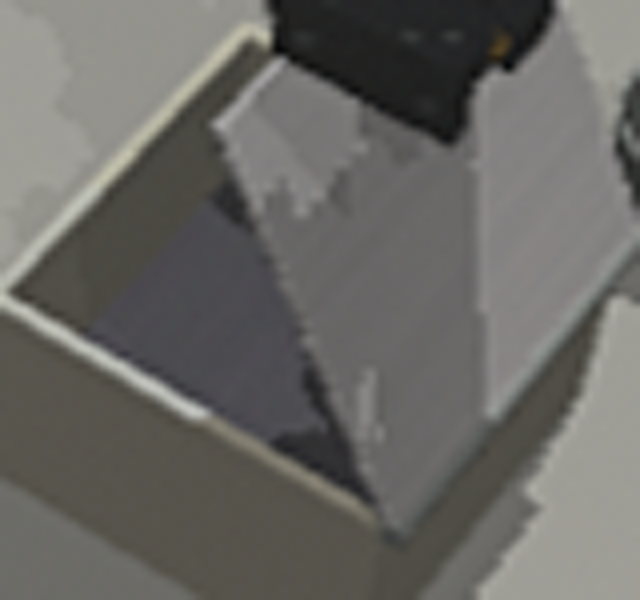

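View pics/fin.png

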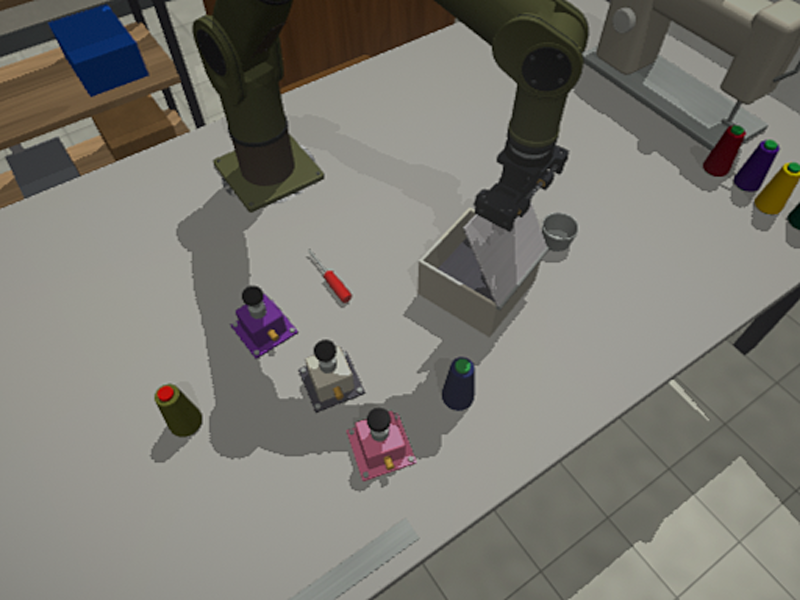

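The flap is at about 58.5–60°, with the cones, tin and screwdriver undisturbed and the plunger back up. One last small nudge, then I'll hand in.

move_arm:
  targets:
    - [[0,-2,0,-0.5,0,0,0],[0,-2,0,-0.5,0,0,0],[0,-2,0,-0.5,0,0,0],[0,-2,0,-0.5,0,0,0]]

```text
clock: 10.25
tool_pos: [0.6175, 0.215, 0.2442]
eef_rot: [-0.159, 0.987, -0.001, -0.002]
contact_force: [-4.5, -5.5, 4.8]
opening: 0.446
finger_force: 35.0
```

```bash
python3 -c "
from plant import r
print(r.get_state()['tool_pos'],r.finish_job())"
```

```text
the job is handed in; nothing more can be done
[0.61747798 0.2149829  0.24416266] None
```

I pressed the pump plunger to its stop with the flap shut, let it come back up, and handed the job in with the gripper holding the flap at about 60° (estimated to within about 2°); the cones, tin and screwdriver stayed where they were.

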